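# Make up two slide-practice kits

### The job

Make up the two student kits from the stock on the bench. Yellow tray: one amber dropper bottle standing in a square bay and the black-and-white marker lying in the long bay; blue tray: the other dropper bottle and the cover-glass box, each standing in a square bay of its own, and the forceps lying in the long bay. Everything sits flat on the tray floor, the bottles stay upright throughout, and the blue marker and the white screw cap stay where they are.

Things in the scene. Friction and masses are not known exactly. Their poses are not given: they have to be found in the camera images.
- tray_yellow: Yellow kit tray fixed to the bench, 165 mm along x, 131 along y. Origin: centre of underside, on the bench, z up. Floor 3 mm thick; walls 3 mm thick, tops 9 mm above the bench. Long bay on the +y side, inside 159 mm along x, 54 along y, centre (0, +35) mm; two square bays on the -y side, inside 78 x 67 mm, centres (-40, -29) and (+40, -29) mm. White card on its -x wall. May stand turned a little.
- tray_blue: Blue kit tray fixed to the bench, 165 mm along x, 131 along y. Origin: centre of underside, on the bench, z up. Floor 3 mm thick; walls 3 mm thick, tops 9 mm above the bench. Long bay on the +y side, inside 159 mm along x, 54 along y, centre (0, +35) mm; two square bays on the -y side, inside 78 x 67 mm, centres (-40, -29) and (+40, -29) mm. White card on its -x wall. May stand turned a little.
- bottle_a_mid (a point): One amber dropper bottle, black cap and bulb, standing upright: round body 38 mm wide up to 71 mm high, cap 24 mm wide to 94 mm, thin bulb to 116 mm; about 80 g. Point at its centre, 58 mm above its base; z up. Both bottles are alike and interchangeable; they stand at the right at the start.
- bottle_b_mid (a point): The other amber dropper bottle, black cap and bulb, standing upright: round body 39 mm wide up to 71 mm high, cap 24 mm wide to 94 mm, thin bulb to 116 mm; about 80 g. Point at its centre, 58 mm above its base; z up. Both bottles are alike and interchangeable; they stand at the right at the start.
- coverglass_box_mid (a point): Small clear plastic box of cover glasses, 28 x 28 mm, 25 mm high, about 18 g. Point at its centre, 12.5 mm above its underside; z up, x and y square to its sides.
- tweezers_mid (a point): Steel forceps lying flat, 126 mm long, 16 mm wide at the middle, 9 mm high, about 22 g; grasp across the middle, it takes the grip as a rigid bar. Point at its middle, 4.5 mm above what it lies on; long axis is its y axis, z up.
- pen_black_mid (a point): Black-and-white marker pen lying flat, white barrel and black cap: 137 mm long, 11 mm wide, 12 mm high, about 14 g. Point at its middle, 6 mm above what it lies on; its long axis is its y axis, z up.
- pen_blue_mid (a point): Blue marker pen lying flat, blue all over, not part of any kit; to be left alone: 128 mm long, 10 mm wide, 12 mm high, about 14 g. Point at its middle, 6 mm above what it lies on; its long axis is its y axis, z up.
- white_cap_mid (a point): White screw cap lying open side up at the far right, beside the bottles, 61 mm wide, 16 mm high; to be left alone. Point at its centre, 8 mm above the bench.
Things that resemble listed ones, but are neither listed nor needed, are in the scene too. Leave any red look-alike of the part that bears tweezers_mid alone.

How it is judged:
By the outcome, as a careful person would: the job done as asked, in the order asked, and still so for the second after the job is handed in, with the robot touching nothing.
It also fails if it takes over 128 s, if anything falls off the work surface, if the arm or the gripper's body presses on something with over 40 N, if the wrist force passes 120 N, or if a joint passes its speed limit or range.

### The arm

A 6-joint arm with a two-finger parallel gripper is mounted at the origin on a cart in front of the work surface, level with it; the furniture and walls round the work are solid. World frame = base frame: x ahead of the robot, y to its left, z up, the work surface at z = 0. Lengths are in mm, angles in rad, forces in N, time in s.
With the tool pointing down it reaches from about 275 to 750 mm from the base axis. Payload 10.2 kg.
Tool frame: the origin (TCP) lies at the very end of the fingers, on their centre line; the grasp point (between the pads) lies 19 mm behind it; z points along the fingers, y is the line along which they close (so a half turn about z gives the same grasp; the last joint's range is limited). The gripper opens to 85 mm and grips with 20 to 120 N. Pads are 22 mm wide; open, the fingers measure 114 mm over their backs; the gripper's body (76 mm by 85 mm) begins 54 mm behind the grasp point. The pads swing forward as they close: fully open they stand 13 mm farther back than shut.
Start: joints at [-1.353, 0.313, 1.498, -0, 1.331, -0.223], TCP at [223.987, -474.827, 231.294] pointing down, gripper open.
Joint ranges: [-2.94, 2.94], [-0.97, 2.17], [0.19, 2.56], [-1.23, 4.37], [0.02, 3.11], [-2.88, 2.88]. Speed limits (rad/s): [2.39, 2.39, 3.01, 3.14, 3.14, 3.14].

### API

Orientations are given as a unit quaternion [w, x, y, z].
In Python, from rig import ctrl gives the robot as it stands.
- The arm moves only by the tool step_arm, never from a script. Its argument "increments" is a list of rows, each a list of 3 entries, a list of its own where there are three numbers: the shift along the tool's x, y, z in cm, then the turn, a rotation vector about the tool's x, y, z in degrees, then the opening in per cent of the stroke, from 0 (shut) to 100 (fully open). A call has 1 to 8 rows; each row is the pose to reach, as a shift and turn from the pose commanded when the call began, along the tool's axes at that moment; what a row does not reach only later rows make up. A row lasts 1/8 s, in which the tool goes at most 62.5 mm and 10.7 degrees, less where a joint would pass 70% of its speed; a pose out of reach is approached as far as the arm can. A call with a gripper value outside its range is refused whole. The fingers move at their own pace and stop on an object; "squeeze" is the grip in N (left out, the last holds). Time passes only in rows, so rows that repeat a pose let the fingers close. It gives the time, the measured TCP pose, the force, the opening and the grip force at its end, in the units of the state.
- ctrl.sense(): the state, without advancing time (a new reading comes with each control period).
- ctrl.capture(name): name is "scene" or "top"; returns a dict with "img" (400x640x3 uint8, red, green, blue), "fx", "fy", "cx", "cy" (pixels), "extrinsics" (4x4, takes a point from camera to world coordinates). Camera axes: x right, y down, z forward; pixel columns grow to the right and rows downward; lengths in mm; the calibration is good to about 2 mm. A picture is of the moment at which its call begins. There is no depth.
- ctrl.finish_job(): hands the job in; it is judged then, once.
The state is a dict: "time_s": time; "joints": joint angles; "dq": joint speeds; "tau": joint torques, N m; "eef_pos": TCP position; "ee_rot": TCP orientation; "force": force on the tool from outside, world axes, zero at the start; "wrist_torque": the same for the moment, N m; "grip_width": opening from 0.0 (shut) to 1.0 (fully open); "grip_force": force on a finger pad.
Only numpy, scipy, OpenCV 4.12 (cv2) and the standard library are available. Lean on these libraries where they do the work, as an engineer would, in place of code of your own. Each camera call takes 0.05 s, during which the arm holds its last target. There are 200 camera calls.

## Working session

There is one attempt and no reset: what is moved stays moved. The work goes in short steps, Python scripts to look and compute and a tool call to move; the robot and the scene stay as the last step left them, time stands still between calls to the robot, and variables do not carry over. Pictures are saved under pics/ and viewed, at most 14 in all, crops included, and the job is handed in when it is done.

Besides the shell and the picture viewer there is one more tool, called after ">>>" as a command line: name --argument value ..., lists and objects as JSON in quotes. step_arm: Moves the arm, as the interface text tells. Its arguments: {"type":"object","properties":{"increments":{"type":"array"},"squeeze":{"type":"number"}},"required":["increments"]}

```bash
ls; mkdir -p pics; python3 - <<'E'
from rig import ctrl
import cv2,numpy as np
s=ctrl.sense();print(s['eef_pos'],s['ee_rot'],s['time_s'],s['grip_width'])
for n in("scene","top"):
    c=ctrl.capture(n);cv2.imwrite(f"pics/{n}0.png",c["img"][:,:,::-1])
    print(n,c["fx"],c["fy"],c["cx"],c["cy"],np.round(c["extrinsics"],4).tolist())
E
```

```text
pics
[ 223.90043704 -474.57326775  230.75689508] [-6.23822329e-04  9.75813442e-01  2.18604062e-01 -2.27465533e-05] 0.0 1.0020232723694993
scene 499.38526603840705 499.38526603840705 323.09603515880684 202.83874828404467 [[-0.7831, -0.3571, 0.5091, -146.6041], [-0.6216, 0.4237, -0.6589, 755.7158], [0.0196, -0.8324, -0.5538, 786.108], [0.0, 0.0, 0.0, 1.0]]
top 364.2534053729434 364.2534053729434 320.5528172505171 198.38415793496208 [[-0.0235, -0.9968, 0.0769, 452.8792], [-0.9994, 0.0214, -0.0277, -79.6185], [0.026, -0.0775, -0.9967, 1084.4635], [0.0, 0.0, 0.0, 1.0]]
```

View pics/top0.png

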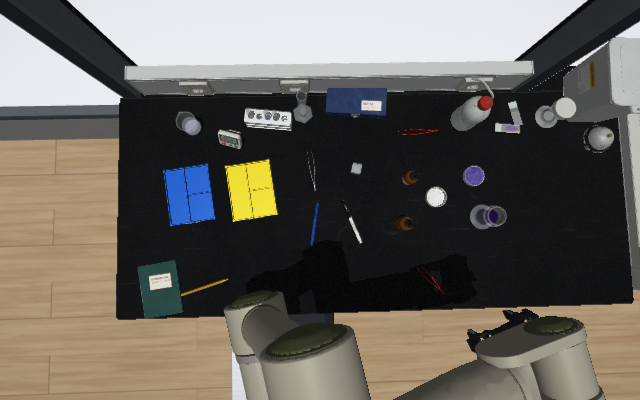

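View pics/scene0.png

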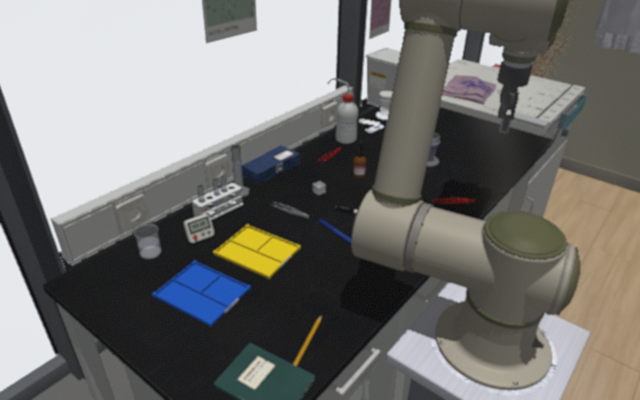

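The top view shows the blue tray (189,195), yellow tray (251,190), steel forceps (312,170), cover-glass box (356,168), black/white marker (352,221), blue marker (315,223), bottles (408,177) and (404,223), and white cap (436,197). Red look-alike forceps are at (418,131) and (430,280). The forceps I want are the steel grey ones at (312,170). I'll enlarge a crop to confirm.

```bash
python3 - <<'E'
import cv2
i=cv2.imread("pics/top0.png")[125:255,155:455]
cv2.imwrite("pics/crop0.png",cv2.resize(i,(800,347),interpolation=cv2.INTER_CUBIC))
E
```

```text
(no output)
```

View pics/crop0.png

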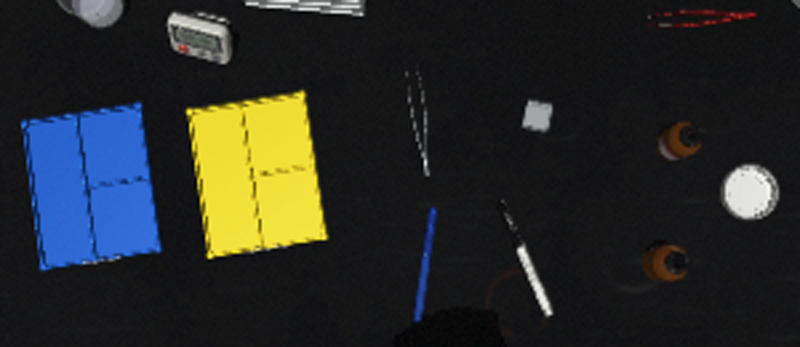

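The crop confirms that the steel forceps at top (312,170) are the only grey pair. The long bays are on the left (+y) and the square bays on the right. Next I'll measure positions.

```bash
cat > h.py <<'E'
import numpy as np,cv2
from rig import ctrl
def ray(c,uv,z):
    uv=np.atleast_2d(np.asarray(uv,float));E=c["extrinsics"]
    d=np.c_[(uv[:,0]-c["cx"])/c["fx"],(uv[:,1]-c["cy"])/c["fy"],np.ones(len(uv))]@E[:3,:3].T
    return (E[:3,3]+d*((z-E[2,3])/d[:,2])[:,None])[:,:2]
def blobs(m,roi,amin=8):
    k=np.zeros_like(m,np.uint8);x0,y0,x1,y1=roi;k[y0:y1,x0:x1]=m[y0:y1,x0:x1]
    k=k.astype(np.uint8); cs,_=cv2.findContours(k,cv2.RETR_EXTERNAL,cv2.CHAIN_APPROX_NONE)
    return k,[q for q in cs if cv2.contourArea(q)>=amin]
def masks(c):
    h=cv2.cvtColor(c["img"],cv2.COLOR_RGB2HSV).astype(int);H,S,V=h[...,0],h[...,1],h[...,2]
    return dict(blue=(H>100)&(H<125)&(S>120)&(V>90),yellow=(H>20)&(H<35)&(S>120)&(V>120),
      amber=(H>3)&(H<20)&(S>110)&(V>60),grey=(S<70)&(V>55))
def rect(c,pts,z):
    p=ray(c,pts,z).astype(np.float32);(ctr,(w,h),a)=cv2.minAreaRect(p)
    b=cv2.boxPoints((ctr,(w,h),a));e=[b[1]-b[0],b[2]-b[1]];e=max(e,key=np.linalg.norm)
    t=np.degrees(np.arctan2(e[1],e[0]));return np.round(ctr,1),round(max(w,h),1),round(min(w,h),1),round((t+90)%180-90,1)
E
python3 - <<'E'
from h import *
c=ctrl.capture("top");m=masks(c)
print("blue",rect(c,max(blobs(m["blue"],(150,150,222,240))[1],key=cv2.contourArea)[:,0],9))
print("yel",rect(c,max(blobs(m["yellow"],(215,150,290,240))[1],key=cv2.contourArea)[:,0],9))
for n,roi,z in(("twz",(300,145,322,195),7),("box",(345,158,368,180),25),("pen",(340,195,368,246),8),("cap",(420,180,452,212),16)):
    k,_=blobs(m["grey"],roi);p=np.argwhere(k)[:,::-1];print(n,len(p),p.min(0),p.max(0),rect(c,p,z))
k,_=blobs(m["blue"],(300,198,325,246));p=np.argwhere(k)[:,::-1];print("bluepen",rect(c,p,8))
for roi in((395,165,425,190),(390,210,420,235)):
    k,_=blobs(m["amber"],roi);p=np.argwhere(k)[:,::-1];n=c["extrinsics"][:2,3]
    for z in(0,71):
        w=ray(c,p,z);d=w.mean(0)-n;d/=np.linalg.norm(d);t=np.array([-d[1],d[0]]);
        print("bot",z,len(p),w.mean(0).round(1),"rad",((w-n)@d).min().round(1),((w-n)@d).max().round(1),"lat",((w-n)@t).min().round(1),((w-n)@t).max().round(1))
    w0=ray(c,p,0);w1=ray(c,p,71)
    a=((w0-n)@d).min()+19;b=((w1-n)@d).max()-19
    print("near",n+d*a,"far",n+d*b)
E
```

```text
blue (array([556.4, 277.5]), 167.8, 131.9, np.float32(8.0))
yel (array([565.9,  96.3]), 167.0, 132.9, np.float32(7.7))
twz 60 [307 152] [315 190] (array([619.1, -85.7]), 116.5, 16.5, np.float32(6.8))
box 108 [351 162] [361 174] (array([ 622.2, -215.6]), 32.7, 28.9, np.float32(-13.1))
pen 128 [343 200] [362 243] (array([ 465.9, -199.9]), 136.2, 12.8, np.float32(21.6))
cap 364 [425 186] [446 206] (array([ 535.2, -450.9]), 63.2, 59.6, np.float32(88.7))
bluepen (array([462.4, -88.6]), 121.9, 7.9, np.float32(-9.4))
bot 0 61 [ 593.5 -380.3] rad 320.2 350.2 lat -17.5 18.9
bot 71 61 [ 584.3 -360.6] rad 299.2 327.3 lat -16.4 17.7
near [ 596.55630678 -386.85776341] far [ 583.45722253 -358.84666984]
bot 0 71 [ 456.6 -357.3] rad 265.6 299.7 lat -17.5 18.7
bot 71 71 [ 456.3 -339.1] rad 248.2 280.1 lat -16.3 17.5
near [ 456.67885037 -364.20856953] far [ 456.36443293 -340.65909373]
```

Measured sizes against the given ones:

| Thing | Measured (mm) | Given (mm) |
|---|---|---|
| Trays | 167x132 | 165x131 |
| Pen | 136 | 137 |
| Cap | ~61 | 61 |
| Box | ~30 | 28 |

These fit. The bottles are still ambiguous along the radial direction, so I'll look at them closely in both views.

```bash
python3 - <<'E'
import cv2,numpy as np
a=cv2.imread("pics/top0.png");b=cv2.imread("pics/scene0.png")
f=lambda i,x,y,w,h:cv2.resize(np.clip(i[y:y+h,x:x+w].astype(float)*2,0,255).astype(np.uint8),(400,400),interpolation=cv2.INTER_NEAREST)
cv2.imwrite("pics/bott.png",np.vstack([np.hstack([f(a,390,160,40,40),f(a,385,203,40,40)])]))
cv2.imwrite("pics/bots.png",f(b,335,135,50,50))
i=b.astype(int)
for y in range(146,182):print(y,[tuple(i[y,x][::-1]) for x in (357,360,363)])
E
```

```text
146 [(np.int64(28), np.int64(29), np.int64(28)), (np.int64(25), np.int64(23), np.int64(24)), (np.int64(26), np.int64(27), np.int64(28))]
147 [(np.int64(29), np.int64(30), np.int64(29)), (np.int64(22), np.int64(21), np.int64(23)), (np.int64(27), np.int64(28), np.int64(26))]
148 [(np.int64(27), np.int64(27), np.int64(27)), (np.int64(24), np.int64(23), np.int64(21)), (np.int64(24), np.int64(25), np.int64(26))]
149 [(np.int64(26), np.int64(24), np.int64(26)), (np.int64(19), np.int64(21), np.int64(20)), (np.int64(26), np.int64(24), np.int64(26))]
150 [(np.int64(29), np.int64(30), np.int64(30)), (np.int64(25), np.int64(24), np.int64(24)), (np.int64(28), np.int64(29), np.int64(28))]
151 [(np.int64(27), np.int64(28), np.int64(27)), (np.int64(25), np.int64(25), np.int64(25)), (np.int64(29), np.int64(29), np.int64(25))]
152 [(np.int64(28), np.int64(27), np.int64(27)), (np.int64(25), np.int64(25), np.int64(28)), (np.int64(27), np.int64(28), np.int64(30))]
153 [(np.int64(26), np.int64(26), np.int64(27)), (np.int64(26), np.int64(25), np.int64(26)), (np.int64(25), np.int64(25), np.int64(25))]
154 
[... 3167 characters left out ...]
 np.int64(27))]
177 [(np.int64(48), np.int64(33), np.int64(24)), (np.int64(49), np.int64(34), np.int64(23)), (np.int64(39), np.int64(32), np.int64(26))]
178 [(np.int64(38), np.int64(30), np.int64(24)), (np.int64(37), np.int64(30), np.int64(26)), (np.int64(34), np.int64(30), np.int64(30))]
179 [(np.int64(29), np.int64(30), np.int64(30)), (np.int64(27), np.int64(25), np.int64(26)), (np.int64(29), np.int64(30), np.int64(31))]
180 [(np.int64(29), np.int64(28), np.int64(29)), (np.int64(27), np.int64(28), np.int64(29)), (np.int64(30), np.int64(30), np.int64(31))]
181 [(np.int64(29), np.int64(30), np.int64(32)), (np.int64(30), np.int64(30), np.int64(32)), (np.int64(35), np.int64(34), np.int64(35))]
```

View pics/bott.png

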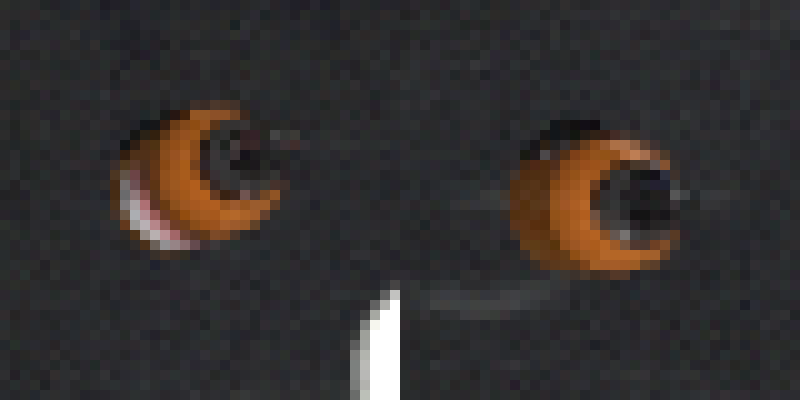

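View pics/bots.png

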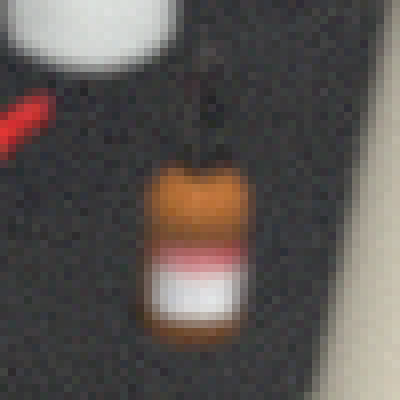

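The crops show cap discs in the top view at about (414.5,175.2) for A and (408.5,222.8) for B. In the scene view, A's foot edge is at (359.5,177.8) and its shoulder edge at about (360,157).

```bash
python3 - <<'E'
from h import *
c=ctrl.capture("top");s=ctrl.capture("scene")
for p in((414.5,175.2),(408.5,222.8)):print("cap",ray(c,p,94),ray(c,p,88))
for p,o in(((402.5,182.5),(390,160)),((396.2,223.5),0)):
    w=ray(c,p,0)[0];d=w-c["extrinsics"][:2,3];d/=np.linalg.norm(d);print("foot",w+19*d)
w=ray(s,(359.5,177.8),0)[0];d=w-s["extrinsics"][:2,3];d/=np.linalg.norm(d);print("scene foot",w+19*d, "shoulder/cap",ray(s,(360,156.5),71)[0]+12*d)
E
```

```text
cap [[ 587.90706895 -368.06105912]] [[ 588.72503678 -369.80837787]]
cap [[ 457.27383381 -345.83842774]] [[ 457.30045557 -347.4511269 ]]
foot [ 587.12658951 -375.33445819]
foot [ 456.73325793 -353.03479066]
scene foot [ 587.14422863 -376.94091175] shoulder/cap [ 588.94767335 -374.29746935]
```

A is at about (588,-372) and B at about (457,-349). The views agree to about 4 mm.

```bash
cat > go.py <<'E'
# usage: go.py x y z [yaw of tool x, deg]  -> shift (cm, tool axes) and turn about tool axes (deg)
import sys,numpy as np
from rig import ctrl
from scipy.spatial.transform import Rotation as R
s=ctrl.sense();q=s["ee_rot"];r=R.from_quat(np.r_[q[1:],q[0]]);x=r.as_matrix()[:,0];yaw=np.degrees(np.arctan2(x[1],x[0]))
a=list(map(float,sys.argv[1:]));ty=a[3] if len(a)>3 else yaw
ty=yaw+((ty-yaw+90)%180-90)
t=R.from_euler("z",ty,degrees=True)*R.from_euler("x",180,degrees=True)
print("t",s["time_s"],"pos",s["eef_pos"].round(1) if hasattr(s["eef_pos"],"round") else s["eef_pos"],"yaw",round(yaw,1),"q6",round(s["joints"][5],2))
print("shift",(r.inv().apply(np.array(a[:3])-s["eef_pos"])/10).round(2),"turn",(r.inv()*t).as_rotvec(degrees=True).round(1))
E
python3 go.py 588 -372 150; python3 go.py 588 -372 48
```

```text
t 0.25 pos [ 224.  -474.7  231. ] yaw 25.3 q6 -0.22
shift [37.31  6.25  8.1 ] turn [-0. -0.  0.]
t 0.25 pos [ 224.  -474.7  231. ] yaw 25.3 q6 -0.22
shift [37.31  6.25 18.3 ] turn [-0. -0.  0.]
```

>>> step_arm --increments '[[[37.3,6.25,8.1],[0,0,0],100],[[37.3,6.25,8.1],[0,0,0],100],[[37.3,6.25,8.1],[0,0,0],100],[[37.3,6.25,8.1],[0,0,0],100],[[37.3,6.25,8.1],[0,0,0],100],[[37.3,6.25,8.1],[0,0,0],100],[[37.3,6.25,8.1],[0,0,0],100],[[37.3,6.25,8.1],[0,0,0],100]]' --squeeze 30

```text
time_s: 1.25
eef_pos: [588.0, -372.0, 149.7]
ee_rot: [-0.0, 0.976, 0.219, -0.0]
force: [0.1, 0.7, 0.2]
grip_width: 0.999
grip_force: 0.0
```

```bash
python3 go.py 588 -372 48; python3 - <<'E'
from h import *
cv2.imwrite("pics/t1.png",cv2.resize(ctrl.capture("top")["img"][120:260,330:470,::-1],(560,560)))
c=ctrl.capture("scene");cv2.imwrite("pics/s1.png",cv2.resize(c["img"][60:260,260:460,::-1],(600,600)))
E
```

```text
t 1.25 pos [ 588.  -372.   149.7] yaw 25.3 q6 0.4
shift [1.000e-02 1.000e-02 1.017e+01] turn [-0.  0. -0.]
```

View pics/s1.png

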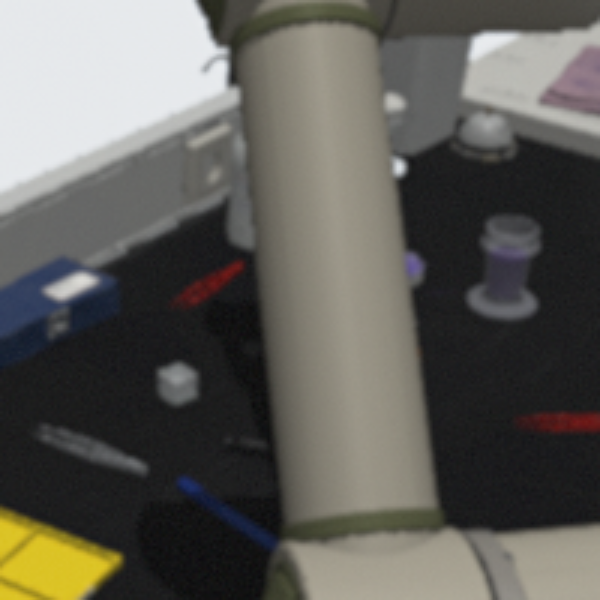

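The arm hides the bottle in this view. It tracks well, so I'll descend, pause at the target and then close.

>>> step_arm --increments '[[[0,0,4],[0,0,0],100],[[0,0,7],[0,0,0],100],[[0,0,9],[0,0,0],100],[[0,0,10.2],[0,0,0],100],[[0,0,10.2],[0,0,0],80],[[0,0,10.2],[0,0,0],65],[[0,0,10.2],[0,0,0],60],[[0,0,10.2],[0,0,0],55]]'

```text
time_s: 2.35
eef_pos: [588.2, -372.3, 48.8]
ee_rot: [0.0, 0.976, 0.219, 0.0]
force: [0.4, 0.2, 0.1]
grip_width: 0.55
grip_force: 0.0
```

>>> step_arm --increments '[[[0,0,0],[0,0,0],50],[[0,0,0],[0,0,0],46],[[0,0,0],[0,0,0],42],[[0,0,0],[0,0,0],38],[[0,0,0],[0,0,0],30],[[0,0,0],[0,0,0],30]]'

```text
time_s: 3.1
eef_pos: [588.1, -372.2, 48.6]
ee_rot: [0.0, 0.976, 0.219, 0.0]
force: [-0.3, 0.7, 4.6]
grip_width: 0.399
grip_force: 29.9
```

At 34 mm against a 38 mm body, with an upward force, the pads are on the rounded shoulder. I'll open and grip 4 mm lower, which leaves the body just clear of the bulb.

>>> step_arm --increments '[[[0,0,0],[0,0,0],50],[[0,0,0],[0,0,0],60],[[0,0,0.4],[0,0,0],60],[[0,0,0.4],[0,0,0],50],[[0,0,0.4],[0,0,0],42],[[0,0,0.4],[0,0,0],36],[[0,0,0.4],[0,0,0],30],[[0,0,0.4],[0,0,0],30]]'

```text
time_s: 4.1
eef_pos: [588.0, -372.2, 44.2]
ee_rot: [-0.0, 0.976, 0.219, -0.0]
force: [-0.6, 0.3, -1.2]
grip_width: 0.41
grip_force: 30.0
```

>>> step_arm --increments '[[[0,0,-1],[0,0,0],30],[[0,0,-3],[0,0,0],30],[[0,0,-6],[0,0,0],30],[[0,0,-9],[0,0,0],30],[[0,0,-12],[0,0,0],30],[[0,0,-12],[0,0,0],30]]'

```text
time_s: 4.85
eef_pos: [588.9, -372.9, 168.4]
ee_rot: [0.003, 0.976, 0.219, 0.002]
force: [0.0, 0.4, -1.0]
grip_width: 0.414
grip_force: 30.1
```

```bash
python3 go.py 612 69 130; python3 - <<'E'
from h import *
c=ctrl.capture("scene");cv2.imwrite("pics/s2.png",cv2.resize(c["img"][60:260,260:460,::-1],(600,600)))
print(ctrl.sense()["force"],ctrl.sense()["grip_width"])
E
```

```text
t 4.85 pos [ 588.9 -372.9  168.4] yaw 25.3 q6 0.4
shift [ 20.94 -39.     3.66] turn [ 0.3 -0.1 -0. ]
[-0.50275967  1.42023347 -1.22627106] 0.4094886725419544
```

It holds, with the weight showing. Now to the yellow tray's far bay.

>>> step_arm --increments '[[[1.5,-3,0],[0,0,0],30],[[4.2,-8,0],[0,0,0],30],[[7.2,-13.5,0],[0,0,0],30],[[10.2,-19,0],[0,0,0],30],[[13.2,-24.5,0],[0,0,0],30],[[16.2,-30,0],[0,0,0],30],[[19,-35.5,0],[0,0,0],30],[[20.9,-39,0],[0,0,0],30]]'

```text
time_s: 5.9
eef_pos: [609.8, 72.5, 163.3]
ee_rot: [-0.0, 0.976, 0.22, -0.001]
force: [0.2, -0.1, -0.5]
grip_width: 0.413
grip_force: 30.2
```

```bash
python3 go.py 612 69 48; python3 - <<'E'
from h import *
c=ctrl.capture("scene");a=c["img"][60:340,80:400,::-1];cv2.imwrite("pics/s3.png",cv2.resize(a,(640,560)))
E
```

```text
t 5.9 pos [609.8  72.5 163.3] yaw 25.4 q6 1.06
shift [ 0.07  0.43 11.53] turn [-0.1  0.1 -0. ]
```

View pics/s3.png

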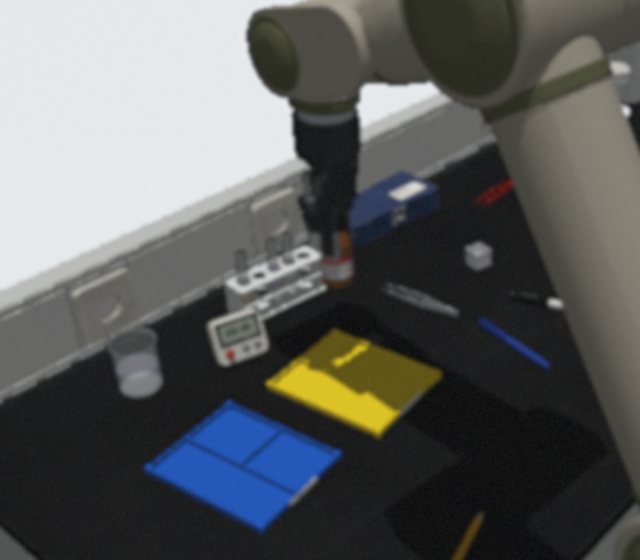

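The bottle hangs upright in the fingers, so I'll lower it.

>>> step_arm --increments '[[[0,0.4,4],[0,0,0],30],[[0,0.4,8],[0,0,0],30],[[0,0.4,10],[0,0,0],30],[[0,0.4,11],[0,0,0],30],[[0,0.4,11.5],[0,0,0],30],[[0,0.4,11.6],[0,0,0],30],[[0,0.4,11.6],[0,0,0],30]]'

```text
time_s: 6.82
eef_pos: [612.6, 66.0, 49.0]
ee_rot: [0.0, 0.976, 0.219, 0.001]
force: [-0.3, -0.3, -0.8]
grip_width: 0.413
grip_force: 30.2
```

>>> step_arm --increments '[[[0,0,0.1],[0,0,0],30],[[0,0,0.15],[0,0,0],30],[[0,0,0.15],[0,0,0],30]]'

```text
time_s: 7.2
eef_pos: [612.5, 66.1, 47.2]
ee_rot: [0.0, 0.976, 0.219, 0.0]
force: [-1.0, -0.1, 1.9]
grip_width: 0.413
grip_force: 30.4
```

>>> step_arm --increments '[[[0,0,0.15],[0,0,0],45],[[0,0,0.15],[0,0,0],60],[[0,0,0.1],[0,0,0],75],[[0,0,-3],[0,0,0],75],[[0,0,-8],[0,0,0],75],[[0,0,-12],[0,0,0],75],[[0,0,-12],[0,0,0],60]]'

```text
time_s: 8.07
eef_pos: [613.7, 66.0, 170.3]
ee_rot: [0.001, 0.976, 0.219, 0.003]
force: [-0.4, -0.2, 0.1]
grip_width: 0.601
grip_force: 0.0
```

```bash
python3 go.py 466 -200 100 21.6; python3 - <<'E'
from h import *
c=ctrl.capture("scene");a=c["img"][160:300,160:360,::-1];cv2.imwrite("pics/s4.png",cv2.resize(a,(800,560)))
E
```

```text
t 8.075 pos [613.7  66.  170.3] yaw 25.3 q6 1.05
shift [-24.74  17.73   6.94] turn [ 0.2 -0.3  3.7]
```

View pics/s4.png

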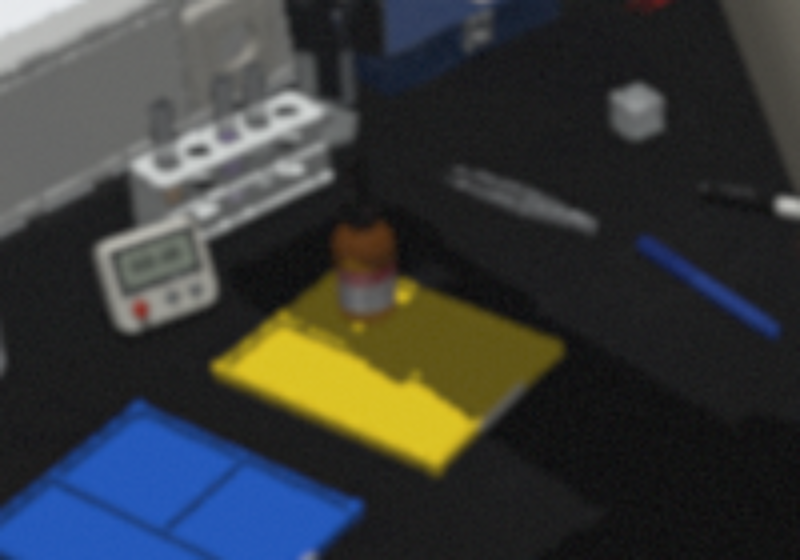

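The bottle stands upright in the yellow tray's far bay. Next is the black-and-white marker.

>>> step_arm --increments '[[[-5,3.5,0],[0,0,0],60],[[-10,7,0],[0,0,1],60],[[-15,10.5,2],[0,0,2],60],[[-20,14,4],[0,0,3],60],[[-24.7,17.7,6.7],[0,0,3.7],55],[[-24.7,17.7,6.7],[0,0,3.7],55],[[-24.7,17.7,6.7],[0,0,3.7],55]]'

```text
time_s: 9.0
eef_pos: [464.3, -199.1, 99.2]
ee_rot: [-0.001, 0.982, 0.187, -0.0]
force: [0.1, 0.6, -0.1]
grip_width: 0.551
grip_force: 0.0
```

```bash
python3 go.py 466 -200 3 21.6
```

```text
t 9.0 pos [ 464.3 -199.1   99.2] yaw 21.5 q6 0.56
shift [0.13 0.16 9.62] turn [-0.1  0.  -0.1]
```

>>> step_arm --increments '[[[0,0.1,4],[0,0,0],50],[[0,0.1,7.5],[0,0,0],45],[[0,0.1,9],[0,0,0],40],[[0,0.1,9.7],[0,0,0],35],[[0,0.1,9.7],[0,0,0],25],[[0,0.1,9.7],[0,0,0],12],[[0,0.1,9.7],[0,0,0],0],[[0,0.1,9.7],[0,0,0],0]]'

```text
time_s: 10.0
eef_pos: [465.4, -200.7, 3.8]
ee_rot: [0.001, 0.982, 0.187, 0.001]
force: [-0.8, 0.7, 5.9]
grip_width: 0.081
grip_force: 31.0
```

>>> step_arm --increments '[[[0,0,-1],[0,0,0],0],[[0,0,-3],[0,0,0],0],[[0,0,-6],[0,0,0],0],[[0,0,-11],[0,0,0],0],[[0,0,-11],[0,0,0],0]]'

```text
time_s: 10.62
eef_pos: [466.3, -201.4, 116.6]
ee_rot: [0.003, 0.982, 0.187, 0.002]
force: [0.3, 0.4, -0.7]
grip_width: 0.077
grip_force: 30.2
```

```bash
python3 go.py 561 131 100 7.8; python3 - <<'E'
from h import *
c=ctrl.capture("scene");a=c["img"][120:300,260:460,::-1];cv2.imwrite("pics/s5.png",cv2.resize(a,(600,540)))
print(ctrl.sense()["grip_width"],ctrl.sense()["force"])
E
```

```text
t 10.625 pos [ 466.3 -201.4  116.6] yaw 21.6 q6 0.56
shift [ 21.02 -27.44   1.57] turn [ 0.3 -0.3 13.8]
0.08052726104851998 [ 0.19162254  0.24228596 -1.37742468]
```

View pics/s5.png

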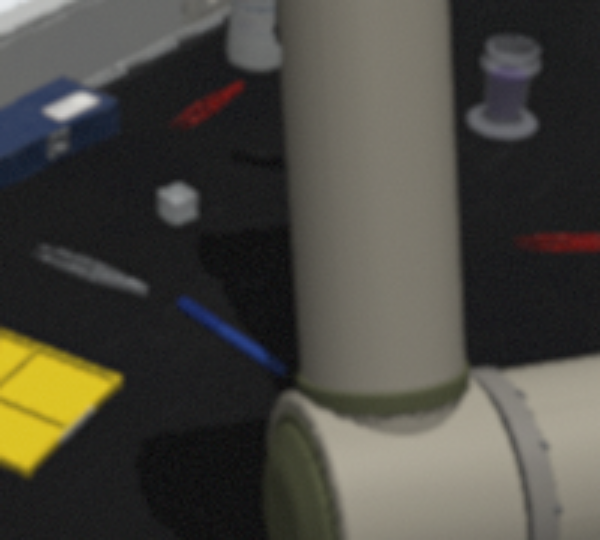

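The marker is lifted. I'll carry it high over the placed bottle to the long bay.

>>> step_arm --increments '[[[1,-1.3,-4],[0,0,0],0],[[4,-5.2,-6],[0,0,2],0],[[7.5,-9.8,-6],[0,0,5],0],[[11,-14.4,-6],[0,0,8],0],[[14.5,-19,-6],[0,0,11],0],[[18,-23.5,-6],[0,0,13],0],[[21,-27.4,-6],[0,0,13.8],0],[[21,-27.4,-6],[0,0,13.8],0]]'

```text
time_s: 11.68
eef_pos: [559.0, 134.3, 171.2]
ee_rot: [-0.0, 0.998, 0.07, -0.001]
force: [0.3, -0.2, -0.6]
grip_width: 0.08
grip_force: 30.2
```

```bash
python3 go.py 561 131 6 7.8
```

```text
t 11.675 pos [559.  134.3 171.2] yaw 8.0 q6 1.46
shift [ 0.19  0.37 16.52] turn [-0.   0.1  0.2]
```

>>> step_arm --increments '[[[0,0,6],[0,0,0],0],[[0,0,11],[0,0,0],0],[[0,0,14],[0,0,0],0],[[0,0,15.5],[0,0,0],0],[[0,0,16],[0,0,0],0],[[0,0,16.3],[0,0,0],0],[[0,0,16.3],[0,0,0],0]]'

```text
time_s: 12.55
eef_pos: [559.9, 131.6, 10.5]
ee_rot: [0.0, 0.998, 0.068, 0.001]
force: [-0.6, 0.0, 0.6]
grip_width: 0.08
grip_force: 30.2
```

>>> step_arm --increments '[[[0,0,0.2],[0,0,0],0],[[0,0,0.35],[0,0,0],0],[[0,0,0.35],[0,0,0],0]]'

```text
time_s: 12.92
eef_pos: [559.6, 131.7, 6.8]
ee_rot: [0.0, 0.998, 0.068, 0.0]
force: [-2.1, 0.5, 5.3]
grip_width: 0.078
grip_force: 30.8
```

>>> step_arm --increments '[[[0,0,0.3],[0,0,0],15],[[0,0,0.3],[0,0,0],30],[[0,0,-0.5],[0,0,0],35],[[0,0,-4],[0,0,0],35],[[0,0,-10],[0,0,0],60],[[0,0,-16],[0,0,0],100],[[0,0,-16],[0,0,0],100]]'

```text
time_s: 13.8
eef_pos: [561.4, 131.8, 171.4]
ee_rot: [0.0, 0.998, 0.068, 0.005]
force: [0.2, 0.3, -1.0]
grip_width: 0.961
grip_force: 0.0
```

```bash
python3 go.py 457 -349 165 ; python3 - <<'E'
from h import *
c=ctrl.capture("scene");a=c["img"][160:300,160:360,::-1];cv2.imwrite("pics/s6.png",cv2.resize(a,(800,560)))
E
```

```text
t 13.8 pos [561.4 131.8 171.4] yaw 7.8 q6 1.46
shift [-16.84  46.23   0.53] turn [ 0.1 -0.5 -0. ]
```

View pics/s6.png

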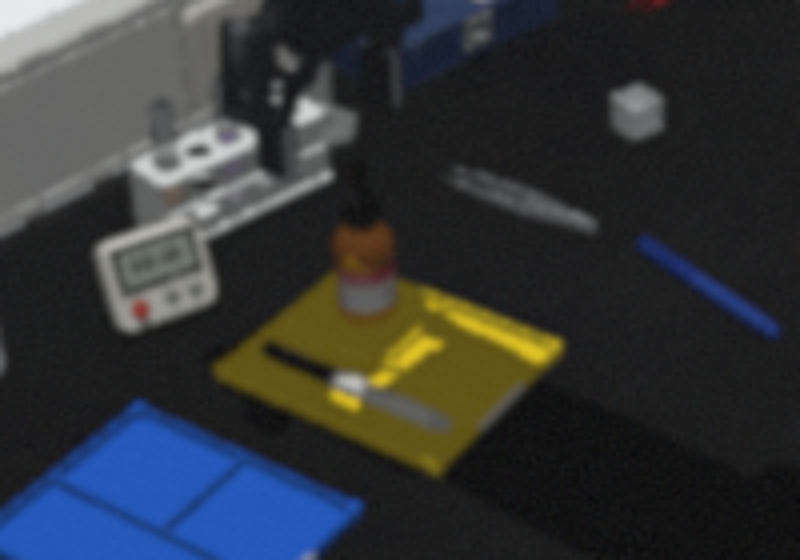

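The yellow kit is complete: the marker lies in the long bay and the bottle stands. Next is bottle B.

>>> step_arm --increments '[[[-2,5.5,0],[0,0,0],100],[[-4,11,0],[0,0,0],100],[[-6.5,17.5,0],[0,0,0],100],[[-8.7,23.5,0],[0,0,0],100],[[-11,29.5,0],[0,0,0],100],[[-13.2,35.5,0],[0,0,0],100],[[-15.2,41.5,0],[0,0,0],100],[[-16.8,46.2,0],[0,0,0],100]]'

```text
time_s: 14.85
eef_pos: [454.2, -350.3, 164.9]
ee_rot: [-0.001, 0.998, 0.068, -0.001]
force: [0.8, 0.3, -1.2]
grip_width: 1.0
grip_force: 0.0
```

```bash
python3 go.py 457 -349 44.5 ; python3 -c "
from h import *
ctrl.capture('top')"; python3 go.py 457 -349 44.5
```

```text
t 14.85 pos [ 454.2 -350.3  164.9] yaw 7.7 q6 0.57
shift [ 0.31 -0.06 12.04] turn [-0.1  0.1 -0. ]
t 14.9 pos [ 452.2 -356.9  164.6] yaw 7.5 q6 0.57
shift [ 0.6  -0.73 12.01] turn [0.1 0.1 0. ]
```

>>> step_arm --increments '[[[0,0,0],[0,0,0],100],[[0,0,0],[0,0,0],100],[[0,0,0],[0,0,0],100]]'

```text
time_s: 15.28
eef_pos: [455.7, -347.6, 166.1]
ee_rot: [-0.0, 0.998, 0.068, -0.0]
force: [-0.1, 1.1, -0.4]
grip_width: 0.998
grip_force: 0.0
```

```bash
python3 go.py 457 -349 44.5
```

```text
t 15.275 pos [ 455.7 -347.6  166.1] yaw 7.8 q6 0.58
shift [ 0.11  0.17 12.16] turn [-0.  0. -0.]
```

>>> step_arm --increments '[[[0.1,0.2,4],[0,0,0],100],[[0.1,0.2,8],[0,0,0],100],[[0.1,0.2,10.5],[0,0,0],100],[[0.1,0.2,11.7],[0,0,0],85],[[0.1,0.2,12.1],[0,0,0],70],[[0.1,0.2,12.1],[0,0,0],60],[[0.1,0.2,12.1],[0,0,0],55],[[0.1,0.2,12.1],[0,0,0],50]]'

```text
time_s: 16.27
eef_pos: [456.8, -350.8, 45.9]
ee_rot: [0.0, 0.998, 0.068, 0.0]
force: [-0.5, -0.1, 0.9]
grip_width: 0.502
grip_force: 0.2
```

>>> step_arm --increments '[[[0,0,0],[0,0,0],46],[[0,0,0],[0,0,0],42],[[0,0,0],[0,0,0],38],[[0,0,0],[0,0,0],30],[[0,0,0],[0,0,0],30]]'

```text
time_s: 16.9
eef_pos: [456.8, -350.6, 45.7]
ee_rot: [0.0, 0.998, 0.068, 0.0]
force: [0.0, 2.4, 6.2]
grip_width: 0.43
grip_force: 30.0
```

>>> step_arm --increments '[[[0,0,-0.3],[0,0,0],30],[[0,0,-1],[0,0,0],30],[[0,0,-2],[0,0,0],30],[[0,0,-2],[0,0,0],30]]'

```text
time_s: 17.4
eef_pos: [457.0, -351.1, 66.4]
ee_rot: [0.001, 0.998, 0.068, 0.001]
force: [0.2, 0.0, -1.6]
grip_width: 0.429
grip_force: 30.1
```

```bash
python3 - <<'E'
from h import *
s=ctrl.sense();print(s["eef_pos"],s["force"],s["grip_width"])
c=ctrl.capture("top");cv2.imwrite("pics/t7.png",cv2.resize(c["img"][140:260,330:450,::-1],(600,600)))
E
```

```text
[ 456.97820519 -351.06424892   66.36663704] [ 0.16069938  0.0328198  -1.60569228] 0.4292872902655411
```

```bash
python3 go.py 603 250 205
```

```text
t 17.45 pos [ 456.8 -350.8   65.8] yaw 7.8 q6 0.58
shift [ 22.61 -57.54 -13.96] turn [ 0. -0. -0.]
```

>>> step_arm --increments '[[[0,0,-4],[0,0,0],30],[[0.5,-1,-9.5],[0,0,0],30],[[1.5,-4,-13],[0,0,0],30],[[3.7,-9.5,-14],[0,0,0],30],[[6,-15.2,-14],[0,0,0],30],[[8.2,-20.9,-14],[0,0,0],30],[[10.5,-26.7,-14],[0,0,0],30],[[12.7,-32.4,-14],[0,0,0],30]]'

```text
time_s: 18.45
eef_pos: [538.8, -10.4, 205.2]
ee_rot: [-0.0, 0.998, 0.068, -0.0]
force: [1.0, -0.5, -1.4]
grip_width: 0.424
grip_force: 30.5
```

>>> step_arm --increments '[[[2.2,-5.6,0],[0,0,0],30],[[4.4,-11.2,0],[0,0,0],30],[[6.4,-16.3,0],[0,0,0],30],[[8,-20.4,0],[0,0,0],30],[[9.2,-23.4,0],[0,0,0],30],[[9.9,-25.1,0],[0,0,0],30],[[9.9,-25.1,0],[0,0,0],30],[[9.9,-25.1,0],[0,0,0],30]]'

```text
time_s: 19.45
eef_pos: [602.8, 248.8, 205.1]
ee_rot: [0.0, 0.998, 0.067, -0.0]
force: [0.5, -0.3, -1.4]
grip_width: 0.429
grip_force: 30.5
```

```bash
python3 go.py 603 250 49 8
```

```text
t 19.45 pos [602.8 248.8 205.1] yaw 7.7 q6 1.65
shift [ 0.04 -0.12 15.61] turn [ 0.   0.  -0.3]
```

>>> step_arm --increments '[[[0,0,5],[0,0,0],30],[[0,0,10],[0,0,0],30],[[0,0,13],[0,0,0],30],[[0,0,14.7],[0,0,0],30],[[0,0,15.3],[0,0,0],30],[[0,0,15.5],[0,0,0],30],[[0,0,15.6],[0,0,0],30],[[0,0,15.6],[0,0,0],30]]'

```text
time_s: 20.45
eef_pos: [603.2, 249.7, 50.0]
ee_rot: [-0.0, 0.998, 0.068, 0.001]
force: [-0.2, 0.2, -0.6]
grip_width: 0.428
grip_force: 30.5
```

>>> step_arm --increments '[[[0,0,0.1],[0,0,0],30],[[0,0,0.15],[0,0,0],30],[[0,0,0.15],[0,0,0],30]]'

```text
time_s: 20.82
eef_pos: [603.4, 249.8, 48.7]
ee_rot: [-0.0, 0.998, 0.068, 0.001]
force: [-0.0, 0.5, 5.2]
grip_width: 0.427
grip_force: 31.1
```

>>> step_arm --increments '[[[0,0,0.1],[0,0,0],45],[[0,0,0.1],[0,0,0],60],[[0,0,0],[0,0,0],75],[[0,0,-3],[0,0,0],75],[[0,0,-8],[0,0,0],75],[[0,0,-12],[0,0,0],75],[[0,0,-12],[0,0,0],75]]'

```text
time_s: 21.7
eef_pos: [604.2, 249.9, 171.4]
ee_rot: [-0.0, 0.998, 0.068, 0.003]
force: [0.4, 0.3, -0.3]
grip_width: 0.746
grip_force: 0.0
```

```bash
python3 - <<'E'
from h import *
c=ctrl.capture("top");x,y,k=342,154,12
g=cv2.resize(cv2.cvtColor(c["img"],cv2.COLOR_RGB2GRAY)[y:y+30,x:x+30],None,fx=k,fy=k,interpolation=cv2.INTER_CUBIC)
for t in (60,90,120):
    cs,_=cv2.findContours((g>t).astype(np.uint8),cv2.RETR_EXTERNAL,cv2.CHAIN_APPROX_NONE);q=max(cs,key=cv2.contourArea)[:,0]
    print(t,rect(c,(q+.5)/k-.5+[x,y],25))
s=ctrl.capture("scene")
a=cv2.resize(c["img"][150:185,340:375,::-1],(400,400));b=cv2.resize(s["img"][170:205,302:337,::-1],(400,400))
cv2.imwrite("pics/box.png",np.hstack([a,b]))
cv2.imwrite("pics/s8.png",s["img"][:,:,::-1])
E
python3 go.py 624 -217 165 -13
```

```text
60 (array([ 622.1, -216.1]), 33.8, 30.9, np.float32(-12.9))
90 (array([ 622.1, -216. ]), 31.7, 29.3, np.float32(-12.9))
120 (array([ 622. , -215.9]), 29.6, 27.8, np.float32(-12.9))
t 21.8 pos [602.7 249.5 167.3] yaw 7.8 q6 1.65
shift [-4.18 46.51  0.23] turn [ 0.   0.  20.8]
```

View pics/box.png

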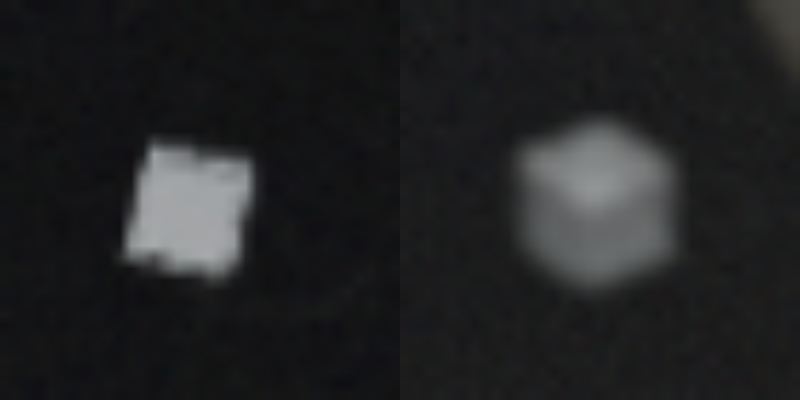

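The box is square-on at -13°, centre (623.5,-217).

>>> step_arm --increments '[[[-0.5,5.5,0],[0,0,2],75],[[-1,11.5,0],[0,0,5],75],[[-1.6,17.5,0],[0,0,8],75],[[-2.1,23.5,0],[0,0,11],75],[[-2.7,29.5,0],[0,0,14],75],[[-3.2,35.5,0],[0,0,17],75],[[-3.7,41,0],[0,0,19],75],[[-4,44.5,2],[0,0,20.8],75]]'

```text
time_s: 22.8
eef_pos: [623.1, -199.5, 147.0]
ee_rot: [0.0, 0.993, -0.115, 0.0]
force: [0.6, 0.0, -0.1]
grip_width: 0.753
grip_force: 0.0
```

>>> step_arm --increments '[[[-0.9,1.8,4],[0,0,0],70],[[-0.9,1.8,4],[0,0,0],70],[[-0.9,1.8,4],[0,0,0],70]]'

```text
time_s: 23.18
eef_pos: [611.3, -211.6, 108.8]
ee_rot: [0.0, 0.994, -0.113, 0.0]
force: [-0.8, 0.4, 0.6]
grip_width: 0.7
grip_force: 0.0
```

```bash
python3 go.py 623.5 -217 5 -13
```

```text
t 23.175 pos [ 611.3 -211.6  108.8] yaw -13.0 q6 1.28
shift [ 1.3   0.25 10.38] turn [ 0.  -0.1 -0. ]
```

>>> step_arm --increments '[[[1.3,0.2,2],[0,0,0],70],[[1.3,0.2,6],[0,0,0],70],[[1.3,0.2,9],[0,0,0],70],[[1.3,0.2,10.3],[0,0,0],60],[[1.3,0.2,10.4],[0,0,0],48],[[1.3,0.2,10.4],[0,0,0],38],[[1.3,0.2,10.4],[0,0,0],25],[[1.3,0.2,10.4],[0,0,0],20]]'

```text
time_s: 24.18
eef_pos: [623.7, -217.5, 5.5]
ee_rot: [0.0, 0.994, -0.114, 0.001]
force: [0.5, 0.8, 6.5]
grip_width: 0.306
grip_force: 30.8
```

>>> step_arm --increments '[[[0,0,0],[0,0,0],20],[[0,0,-0.5],[0,0,0],20],[[0,0,-2],[0,0,0],20],[[0,0,-6],[0,0,0],20],[[0,0,-11],[0,0,0],20],[[0,0,-16],[0,0,0],20],[[0,0,-16],[0,0,0],20]]'

```text
time_s: 25.05
eef_pos: [624.2, -217.9, 169.5]
ee_rot: [0.002, 0.994, -0.114, 0.004]
force: [-0.5, 0.4, -1.2]
grip_width: 0.309
grip_force: 30.0
```

```bash
python3 go.py 521 243 165 8
```

```text
t 25.05 pos [ 624.2 -217.9  169.5] yaw -13.0 q6 1.29
shift [-20.46 -42.57   0.16] turn [  0.2  -0.5 -21. ]
```

>>> step_arm --increments '[[[-2.4,-5,0],[0,0,-2],20],[[-5.1,-10.6,0],[0,0,-5],20],[[-7.8,-16.3,0],[0,0,-8],20],[[-10.5,-22,0],[0,0,-11],20],[[-13.2,-27.6,0],[0,0,-14],20],[[-15.9,-33.2,0],[0,0,-17],20],[[-18.3,-38.2,0],[0,0,-19],20],[[-19.8,-41.2,0],[0,0,-20.5],20]]'

```text
time_s: 26.05
eef_pos: [521.6, 231.3, 163.6]
ee_rot: [-0.0, 0.998, 0.066, -0.0]
force: [0.7, 0.5, 0.3]
grip_width: 0.312
grip_force: 30.0
```

>>> step_arm --increments '[[[0,0,0],[0,0,-0.5],20],[[0,0,0],[0,0,-0.5],20]]'

```text
time_s: 26.3
eef_pos: [522.9, 228.3, 163.6]
ee_rot: [0.0, 0.998, 0.069, -0.0]
force: [0.1, 0.4, 0.2]
grip_width: 0.308
grip_force: 30.0
```

```bash
python3 go.py 521 243 9 8
```

```text
t 26.3 pos [522.9 228.3 163.6] yaw 7.9 q6 1.64
shift [ 0.03 -1.49 15.46] turn [ 0.   0.  -0.1]
```

>>> step_arm --increments '[[[0,-1.4,4],[0,0,0],20],[[0,-1.4,9],[0,0,0],20],[[0,-1.4,12.5],[0,0,0],20],[[0,-1.4,14.5],[0,0,0],20],[[0,-1.4,15.2],[0,0,0],20],[[0,-1.4,15.4],[0,0,0],20],[[0,-1.4,15.4],[0,0,0],20]]'

```text
time_s: 27.18
eef_pos: [521.4, 242.7, 10.6]
ee_rot: [-0.0, 0.998, 0.069, 0.001]
force: [-0.1, -0.2, 0.1]
grip_width: 0.314
grip_force: 30.0
```

>>> step_arm --increments '[[[0,0,0.1],[0,0,0],20],[[0,0,0.2],[0,0,0],20],[[0,0,0.2],[0,0,0],20]]'

```text
time_s: 27.55
eef_pos: [521.2, 242.9, 8.6]
ee_rot: [0.0, 0.998, 0.069, 0.0]
force: [-1.3, -0.3, 5.8]
grip_width: 0.308
grip_force: 30.7
```

>>> step_arm --increments '[[[0,0,0.1],[0,0,0],35],[[0,0,0.1],[0,0,0],45],[[0,0,0],[0,0,0],50],[[0,0,-4],[0,0,0],50],[[0,0,-10],[0,0,0],50],[[0,0,-16],[0,0,0],50],[[0,0,-16],[0,0,0],50]]'

```text
time_s: 28.42
eef_pos: [522.8, 243.4, 172.6]
ee_rot: [-0.001, 0.998, 0.069, 0.005]
force: [-0.2, -0.5, -0.5]
grip_width: 0.5
grip_force: 0.0
```

```bash
python3 - <<'E'
from h import *
for n,x,y,w,h in(("top",298,142,28,58),("scene",262,192,58,34)):
    c=ctrl.capture(n);k=8
    g=cv2.cvtColor(c["img"],cv2.COLOR_RGB2GRAY)[y:y+h,x:x+w];print(n,np.median(g))
    G=cv2.resize(cv2.GaussianBlur(g,(3,3),0.7),None,fx=k,fy=k,interpolation=cv2.INTER_CUBIC)
    for t in (40,50,65):
        p=np.argwhere(G>t)[:,::-1];_,l,st,_=cv2.connectedComponentsWithStats((G>t).astype(np.uint8))
        big=[i for i in range(1,len(st)) if st[i,4]>250];p=np.argwhere(np.isin(l,big))[:,::-1]
        q=(p+.5)/k-.5+[x,y];print(t,len(big),rect(c,q,5),q.min(0),q.max(0))
    cv2.imwrite(f"pics/tw_{n}.png",cv2.resize(G,None,fx=1.2,fy=1.2))
a=cv2.imread("pics/tw_top.png");b=cv2.imread("pics/tw_scene.png");H=max(a.shape[0],b.shape[0]);H=min(H,600)
f=lambda i:np.vstack([i[:H],np.zeros((max(0,H-len(i)),i.shape[1],3),np.uint8)])
o=np.hstack([f(a),f(b)]);cv2.imwrite("pics/tw.png",np.clip(o[:600,:800]*1.6,0,255).astype(np.uint8))
E
python3 go.py 619 -86 100 7
```

```text
top 21.0
40 4 (array([607.4, -88.4]), 97.3, 20.9, np.float32(8.5)) [307.1875 158.4375] [316.0625 190.8125]
50 5 (array([598.6, -87.6]), 78.2, 18.9, np.float32(4.7)) [308.4375 165.0625] [315.8125 190.5625]
65 1 (array([574.7, -91.5]), 27.7, 6.8, np.float32(7.6)) [312.5625 181.0625] [315.5625 190.1875]
scene 29.0
40 1 (array([620.9, -88.9]), 130.1, 36.5, np.float32(4.4)) [270.9375 200.5625] [309.4375 218.4375]
50 1 (array([620.4, -89.1]), 124.6, 31.5, np.float32(4.9)) [272.4375 201.1875] [308.9375 217.8125]
65 2 (array([616.6, -89.5]), 111.6, 25.9, np.float32(4.8)) [273.9375 203.0625] [308.1875 216.9375]
t 28.525 pos [520.8 242.8 167.7] yaw 8.0 q6 1.66
shift [ 5.18 33.92  6.77] turn [-0. -0.  1.]
```

View pics/tw.png

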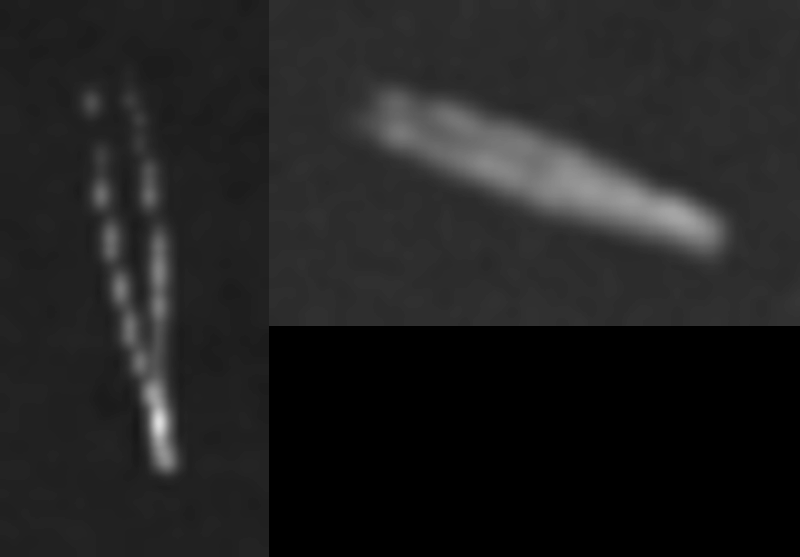

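The forceps run from the hinge end at (315.2,190.7) to the tips at about (307.4,150.5) and (311.3,149.8). The mid legs are at (310,169.3) and (314.7,170).

```bash
python3 - <<'E'
from h import *
c=ctrl.capture("top")
w=ray(c,[(315.2,190.7),(309.3,150),(312.35,169.7),(310,169.3),(314.7,170)],5);print(w.round(1))
d=w[1]-w[0];print(np.linalg.norm(d),np.degrees(np.arctan2(d[1],d[0])),(w[0]+w[1])/2)
E
python3 go.py 621 -88 100 8
```

```text
[[559.5 -94.3]
 [682.6 -79.3]
 [622.7 -87.1]
 [624.  -80.2]
 [621.7 -94.2]]
123.99921869154107 6.929485548437404 [621.00532131 -86.77716164]
t 28.575 pos [520.4 242.7 166.7] yaw 8.0 q6 1.66
shift [ 5.4  34.14  6.67] turn [ 0.   0.1 -0. ]
```

Length 124 and mid width 14–16 fit the forceps. The middle is at (621.3,-87), yaw 7°.

>>> step_arm --increments '[[[0.8,5,0],[0,0,0],50],[[1.7,11,0],[0,0,0],50],[[2.7,17,0],[0,0,0],50],[[3.6,23,0],[0,0,0],50],[[4.5,28.5,1],[0,0,0.5],50],[[5.2,32.5,4],[0,0,1],50],[[5.4,34,6.5],[0,0,1],50],[[5.4,34,6.5],[0,0,1],50]]'

```text
time_s: 29.58
eef_pos: [619.9, -86.8, 99.4]
ee_rot: [-0.001, 0.998, 0.06, -0.003]
force: [-0.3, -0.2, 0.2]
grip_width: 0.5
grip_force: 0.0
```

>>> step_arm --increments '[[[0,0,0],[0,0,0],50],[[0,0,0],[0,0,0],50]]'

```text
time_s: 29.82
eef_pos: [621.8, -85.6, 103.9]
ee_rot: [0.0, 0.998, 0.061, 0.001]
force: [0.6, 1.2, -1.2]
grip_width: 0.501
grip_force: 0.0
```

```bash
python3 go.py 621.3 -87 3 7
```

```text
t 29.825 pos [621.8 -85.6 103.9] yaw 7.0 q6 1.13
shift [-0.08  0.13 10.09] turn [ 0.  -0.1  0. ]
```

>>> step_arm --increments '[[[0,0.1,4],[0,0,0],50],[[0,0.1,7.5],[0,0,0],45],[[0,0.1,9.3],[0,0,0],42],[[0,0.1,10.1],[0,0,0],38],[[0,0.1,10.1],[0,0,0],28],[[0,0.1,10.1],[0,0,0],15],[[0,0.1,10.1],[0,0,0],5],[[0,0.1,10.1],[0,0,0],0]]'

```text
time_s: 30.82
eef_pos: [622.3, -87.6, 3.1]
ee_rot: [0.0, 0.998, 0.061, 0.001]
force: [-0.8, 0.6, 5.5]
grip_width: 0.171
grip_force: 31.1
```

>>> step_arm --increments '[[[0,0,0],[0,0,0],0],[[0,0,-1],[0,0,0],0],[[0,0,-4],[0,0,0],0],[[0,0,-9],[0,0,0],0],[[0,0,-14],[0,0,0],0],[[0,0,-17],[0,0,0],0],[[0,0,-17],[0,0,0],0],[[0,0,-17],[0,0,0],0]]'

```text
time_s: 31.82
eef_pos: [621.0, -87.3, 170.8]
ee_rot: [-0.0, 0.998, 0.061, -0.001]
force: [-0.2, 0.4, -1.0]
grip_width: 0.171
grip_force: 30.4
```

```bash
python3 go.py 551.5 312.2 175 8
```

```text
t 31.825 pos [621.  -87.3 170.8] yaw 7.0 q6 1.12
shift [ -2.07 -40.49  -0.38] turn [-0.   0.1 -1. ]
```

>>> step_arm --increments '[[[-0.2,-4,0],[0,0,0],0],[[-0.5,-10,0],[0,0,0],0],[[-0.8,-16,0],[0,0,0],0],[[-1.1,-22,0],[0,0,0],0],[[-1.4,-28,0],[0,0,-0.5],0],[[-1.7,-34,0],[0,0,-1],0],[[-2,-39,0],[0,0,-1],0],[[-2.1,-40.5,0],[0,0,-1],0]]'

```text
time_s: 32.83
eef_pos: [550.2, 314.4, 170.1]
ee_rot: [0.0, 0.997, 0.071, -0.001]
force: [0.9, 0.1, 0.0]
grip_width: 0.172
grip_force: 30.4
```

>>> step_arm --increments '[[[0,0,0],[0,0,0],0],[[0,0,0],[0,0,0],0],[[0,0,0],[0,0,0],0]]'

```text
time_s: 33.2
eef_pos: [552.2, 310.7, 171.8]
ee_rot: [0.0, 0.998, 0.068, -0.0]
force: [-0.6, 0.4, 0.0]
grip_width: 0.171
grip_force: 30.4
```

```bash
python3 go.py 551.5 312.2 6 8
```

```text
t 33.2 pos [552.2 310.7 171.8] yaw 7.9 q6 1.76
shift [-0.05 -0.16 16.58] turn [ 0.   0.  -0.1]
```

>>> step_arm --increments '[[[0,-0.2,6],[0,0,0],0],[[0,-0.2,11],[0,0,0],0],[[0,-0.2,14],[0,0,0],0],[[0,-0.2,15.7],[0,0,0],0],[[0,-0.2,16.3],[0,0,0],0],[[0,-0.2,16.5],[0,0,0],0],[[0,-0.2,16.5],[0,0,0],0],[[0,-0.2,16.5],[0,0,0],0]]'

```text
time_s: 34.2
eef_pos: [551.8, 314.2, 7.6]
ee_rot: [-0.0, 0.998, 0.069, 0.001]
force: [-0.0, -0.1, -0.4]
grip_width: 0.171
grip_force: 30.4
```

>>> step_arm --increments '[[[0,0,0.1],[0,0,0],0],[[0,0,0.15],[0,0,0],0],[[0,0,0.15],[0,0,0],0]]'

```text
time_s: 34.58
eef_pos: [551.6, 314.1, 6.1]
ee_rot: [-0.0, 0.998, 0.069, 0.0]
force: [-1.5, 0.5, 5.7]
grip_width: 0.172
grip_force: 31.0
```

>>> step_arm --increments '[[[0,0,0.1],[0,0,0],18],[[0,0,0.1],[0,0,0],26],[[0,0,0.1],[0,0,0],32],[[0,0,-0.5],[0,0,0],35],[[0,0,-4],[0,0,0],35],[[0,0,-10],[0,0,0],35],[[0,0,-16],[0,0,0],35],[[0,0,-16],[0,0,0],35]]'

```text
time_s: 35.58
eef_pos: [553.2, 314.8, 170.9]
ee_rot: [-0.001, 0.998, 0.069, 0.005]
force: [-0.9, 0.0, -1.4]
grip_width: 0.354
grip_force: 0.0
```

>>> step_arm --increments '[[[-5,6,0],[0,0,0],35],[[-10,12,-2],[0,0,0],35],[[-15,18,-4],[0,0,0],35],[[-18,24,-4],[0,0,0],35],[[-18,30,-4],[0,0,0],35],[[-18,36,-4],[0,0,0],35],[[-18,40,-4],[0,0,0],35],[[-18,40,-4],[0,0,0],35]]'

```text
time_s: 36.58
eef_pos: [428.1, -109.8, 204.7]
ee_rot: [-0.0, 0.998, 0.068, -0.0]
force: [-0.3, 0.8, -0.5]
grip_width: 0.35
grip_force: 0.0
```

```bash
python3 - <<'E'
from h import *
c=ctrl.capture("top");s=ctrl.capture("scene")
f=lambda i,x,y,w,h:cv2.resize(np.clip(i[y:y+h,x:x+w,::-1].astype(float)*1.3,0,255).astype(np.uint8),(400,400),interpolation=cv2.INTER_CUBIC)
cv2.imwrite("pics/fin.png",np.hstack([f(c["img"],150,125,140,140),f(s["img"],145,170,165,165)]))
cv2.imwrite("pics/fullT.png",c["img"][:,:,::-1])
E
```

```text
(no output)
```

View pics/fin.png

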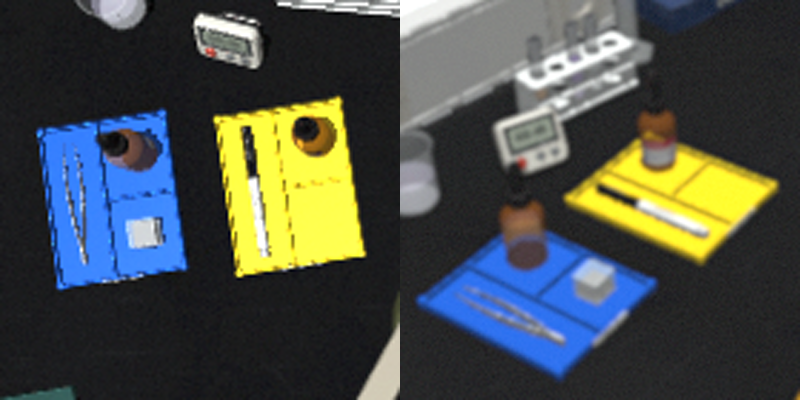

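Both kits look right in both views: the bottles are upright and clear of the walls, the box is square in its bay, and the marker and forceps lie flat in the long bays. I'll let the arm settle and hand in.

>>> step_arm --increments '[[[0,0,0],[0,0,0],35],[[0,0,0],[0,0,0],35],[[0,0,0],[0,0,0],35],[[0,0,0],[0,0,0],35]]'

```text
time_s: 37.17
eef_pos: [428.5, -106.6, 205.3]
ee_rot: [0.0, 0.998, 0.07, 0.0]
force: [-0.2, -0.5, 0.5]
grip_width: 0.35
grip_force: 0.0
```

```bash
python3 -c "
from rig import ctrl
print(ctrl.finish_job())"
```

```text
the job is handed in; nothing more can be done
None
```

Both kits are made up as asked and the job was handed in at about 37 s; the final pictures show every piece in its bay, and the arm never went to the blue marker or the white cap.

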